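# Find the full dye bottle by feel and hold it on the vortex mixer

## Task

One of the two olive-brown dye bottles is full and the other nearly used up, which cannot be seen from outside: lift each in turn clear of the table, feel which is heavier, and leave the lighter one standing where it was. The settled dye in the full one has to be mixed before use, so set that bottle upright in the rubber cup of the white vortex mixer and press it down as far as the cup goes, because the mixer only runs while it is pressed. Finish still gripping the bottle and pressing it down; keep both bottles upright throughout and do not disturb the other things on the table.

Things in the scene. Friction and masses are not known exactly. Their poses are not given: they have to be found in the camera images.
- bottle_1_mid (a point): one of two like opaque olive-brown dye bottles with a screw cap, upright on the table: round body 68 mm thick, straight to about 115 mm, shoulder, round cap 48 mm thick from 141 to 163 mm (top). The point is its centre, 81.5 mm above the foot; z up. Grip it by cap or body. Both weigh under 0.6 kg and differ by over 0.2 kg; the heavier may stand in either place
- bottle_2_mid (a point): one of two like opaque olive-brown dye bottles with a screw cap, upright on the table: round body 68 mm thick, straight to about 115 mm, shoulder, round cap 48 mm thick from 141 to 163 mm (top). The point is its centre, 81.5 mm above the foot; z up. Grip it by cap or body. Both weigh under 0.6 kg and differ by over 0.2 kg; the heavier may stand in either place
- cup_floor (a point): centre of the inner floor of the mixer's black rubber cup, where the bottle's foot goes; 98 mm above the table; z up. The cup is 74 mm wide inside, 23 mm deep, widening to 84 mm at the rim. It sits on top of a fixed white box 172 mm long (x), 134 mm wide, 78 mm high, sloping front (dial, switch) toward its -x; the cup's axis is 87 mm from the box's back edge
- mixer_cup (a joint): how far the cup is pressed down, in m: 0 up, 0.006 at the stop. A spring holds it up: it begins to move at about 5.9 N and reaches the stop at about 9.5 N, bottle's weight included, so that a bottle's weight alone does not press it
- slate_bottle: slate-blue dye bottle of the same shape as the two olive ones (68 mm thick, 163 mm tall); origin under its centre; not part of the job, leave it alone
- blue_jar: small pigment jar, blue content, white lid, 52 mm thick, 78 mm tall; origin under its centre; leave it alone
- green_jar: small pigment jar, green content, white lid, 52 mm thick, 78 mm tall; origin under its centre; leave it alone
- beaker: glass beaker with pink content, 67 mm wide, 89 mm tall; origin under its centre; leave it alone
- cup: steel measuring cup, 70 mm wide, 72 mm tall; origin under its centre; leave it alone
Things that resemble listed ones, but are neither listed nor needed, are in the scene too. What is shaped like the part that bears cup_floor but turquoise is not meant.

How it is judged:
By the outcome, as a careful person would: the job done as asked, in the order asked, and still so for the second after the job is handed in, while the arm keeps its last pose, push and grip.
It also fails if it takes over 72 s, if anything falls off the work surface, if the arm or the gripper's body presses on something with over 40 N, if the wrist force passes 120 N, or if a joint passes its speed limit or range.

## Robot

A 6-joint arm with a two-finger parallel gripper is mounted at the origin on the work surface; the furniture and walls round the work are solid. World frame = base frame: x ahead of the robot, y to its left, z up, the work surface at z = 0. Lengths are in m, angles in rad, forces in N, time in s.
With the tool pointing down it reaches from about 0.275 to 0.85 m from the base axis. Payload 19 kg.
Tool frame: the origin (TCP) lies on the mounting face of the last link; the fingertips stand 173 mm ahead of it and the grasp point (between the pads) lies 155 mm ahead of it; z points along the fingers, y is the line along which they close (so a half turn about z gives the same grasp; the last joint's range is limited). The gripper opens to 85 mm and grips with 20 to 120 N. Pads are 22 mm wide; open, the fingers measure 114 mm over their backs; the gripper's body (76 mm by 85 mm) begins 54 mm behind the grasp point. The pads swing forward as they close: fully open they stand 13 mm farther back than shut.
Start: joints at [-1.368, 0.15, 1.437, -0, 1.554, -0.134], TCP at [0.19, -0.543, 0.405] pointing down, gripper open.
Joint ranges: [-2.8, 2.8], [-0.68, 2.1], [0.12, 2.68], [-1.39, 4.53], [0.16, 2.79], [-2.81, 2.81]. Speed limits (rad/s): [1.89, 1.89, 2.22, 3.01, 3.01, 3.01].

## Interface

Orientations are given as a 3x3 rotation matrix whose columns are the frame's x, y, z axes.
In Python, from plant import env gives the robot as it stands. The module is installed in compiled form; this text tells all that it offers.
- The arm moves only by the tool play_rows, never from a script. Its argument "commands" is a list of rows, each a list of 7 numbers: the shift along the tool's x, y, z in m, then the turn, a rotation vector about the tool's x, y, z in rad, then the gripper's target within -1 to 1 (shut at 1, half-way at 0, fully open at -1). A call has 1 to 5 rows; each row is the pose to reach, as a shift and turn from the pose commanded when the call began, along the tool's axes at that moment; what a row does not reach only later rows make up. A row lasts 1/12 s, in which the tool goes at most 41.7 mm and 7.16 degrees, less where a joint would pass 70% of its speed; a pose out of reach is approached as far as the arm can. A call with a gripper value outside its range is refused whole. The fingers move at their own pace and stop on an object; "squeeze" is the grip in N (left out, the last holds). Time passes only in rows, so rows that repeat a pose let the fingers close. It gives the time, the measured TCP pose, the force, the opening and the grip force at its end, in the units of the state.
- env.get_state(): the state, without advancing time (a new reading comes with each control period).
- env.grab_frame(name): name is "scene" or "top" or "wrist"; returns the picture (384x512x3 uint8, red, green, blue); there is no depth.
- env.calibration(name): a dict with "fx", "fy", "cx", "cy" (pixels), "extrinsics" (4x4, takes a point from camera to world coordinates). Camera axes: x right, y up, looking along -z (the intrinsics and any distortion apply to the point x, -y, -z); pixel columns grow to the right and rows downward; lengths in m; the calibration is good to about 2 mm. A picture is of the moment at which its call begins: read the wrist's pose just before it. calibration takes no time and is no camera call; for the wrist camera it gives the pose at the moment of the call.
- env.finish_job(): hands the job in; it is judged then, once.
The state is a dict: "time": time; "q": joint angles; "qvel": joint speeds; "joint_torque": joint torques, N m; "ee_pos": TCP position; "orientation": TCP orientation; "force": force on the tool from outside, world axes, zero at the start; "moment": the same for the moment, N m; "grip_width": opening from 0.0 (shut) to 1.0 (fully open); "finger_force": force on a finger pad.
Only numpy, scipy, OpenCV 4.12 (cv2) and the standard library are available. Lean on these libraries where they do the work, as an engineer would, in place of code of your own. Each camera call takes 0.05 s, during which the arm holds its last target. There are 200 camera calls.

## Working session

There is one attempt and no reset: what is moved stays moved. The work goes in short steps, Python scripts to look and compute and a tool call to move; the robot and the scene stay as the last step left them, time stands still between calls to the robot, and variables do not carry over. Pictures are saved under pics/ and viewed, at most 11 in all, crops included, and the job is handed in when it is done.

Besides the shell and the picture viewer there is one more tool, called as name([rows], argument=value, ...), one row to a line, values as JSON. play_rows: Moves the arm, as the interface text tells. Its arguments: {"type":"object","properties":{"commands":{"type":"array"},"squeeze":{"type":"number"}},"required":["commands"]}

```bash
mkdir -p pics
python3 - <<'E'
from plant import env
import cv2,numpy as np
s=env.get_state();print({k:np.round(v,3).tolist() for k,v in s.items()})
for n in("scene","top"):
    f=env.grab_frame(n);cv2.imwrite(f"pics/{n}0.png",f[...,::-1]);c=env.calibration(n)
    print(n,{k:np.round(v,4).tolist() for k,v in c.items()})
E
```

```text
{'time': 0.0, 'q': [-1.368, 0.151, 1.438, -0.0, 1.554, -0.134], 'qvel': [0.001, 0.001, -0.002, -0.002, -0.0, 0.0], 'joint_torque': [-0.002, -71.307, -57.088, -0.0, 0.009, 0.0], 'ee_pos': [0.19, -0.543, 0.404], 'orientation': [[0.944, 0.33, -0.0], [0.33, -0.944, 0.001], [0.0, -0.001, -1.0]], 'force': [-0.026, 0.662, -0.071], 'moment': [0.038, 0.038, -0.024], 'finger_force': 0.0, 'grip_width': 1.0}
scene {'fx': 475.4849, 'fy': 475.4849, 'cx': 258.6433, 'cy': 191.4547, 'extrinsics': [[-0.7426, 0.3608, -0.5642, -0.1143], [-0.6694, -0.3751, 0.6412, 0.7328], [0.0197, 0.8539, 0.5201, 0.641], [0.0, 0.0, 0.0, 1.0]]}
top {'fx': 369.2244, 'fy': 369.2244, 'cx': 258.7196, 'cy': 192.4701, 'extrinsics': [[0.0035, 0.9955, -0.0946, 0.4431], [-0.9999, 0.0023, -0.0121, 0.015], [-0.0118, 0.0947, 0.9954, 0.955], [0.0, 0.0, 0.0, 1.0]]}
```

View pics/top0.png

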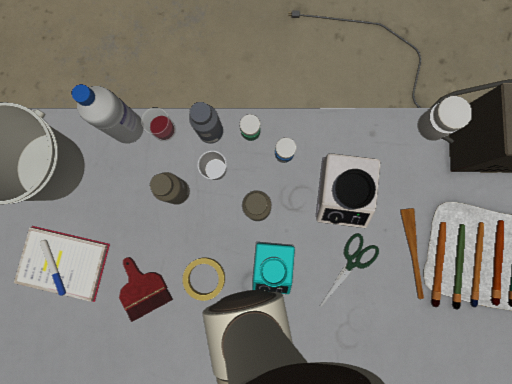

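View pics/scene0.png

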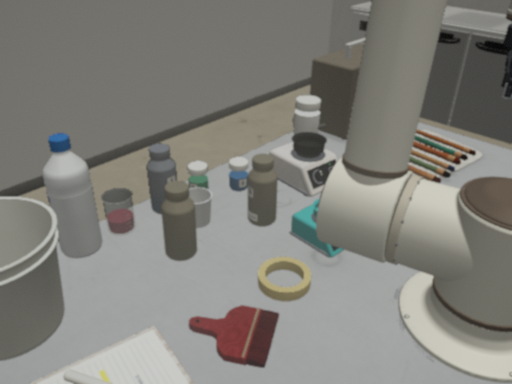

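The top view shows olive bottles at about (168,187) and (257,205), and the white mixer's cup at (354,188). The scene view shows the same bottles at (180,220) and (262,190), with the mixer at (308,160).

Run:
```python
import cv2,numpy as np
t=cv2.imread("pics/top0.png");s=cv2.imread("pics/scene0.png")
a=cv2.resize(t[160:225,140:290],None,fx=5,fy=5,interpolation=cv2.INTER_CUBIC)
cv2.imwrite("pics/crop1.png",cv2.convertScaleAbs(a,alpha=1.6))
for n,p in(("A",[(165,180),(180,195),(170,200)]),("B",[(257,205),(246,205),(262,215)])):
    print(n,[t[y,x].tolist() for x,y in p])
# cup dark mask
m=(cv2.cvtColor(t,cv2.COLOR_BGR2GRAY)<45).astype(np.uint8)*255
n,l,st,c=cv2.connectedComponentsWithStats(m)
for i in range(1,n):
    if st[i,4]>300: print(st[i],c[i])
```

```text
A [[74, 90, 95], [46, 53, 55], [50, 58, 62]]
B [[74, 89, 94], [73, 87, 92], [68, 84, 89]]
[ 447   84   65   88 3549] [481.48858833 138.10650888]
[ 335  169   40   40 1239] [354.63196126 188.35028249]
[322 208  47  17 438] [345.06164384 216.5913242 ]
[127 272  45  49 617] [149.71961102 302.39222042]
[209 284  79  28 867] [247.51557093 297.30680507]
[ 246  363  125   21 1923] [310.84659386 374.76339054]
```

View pics/crop1.png

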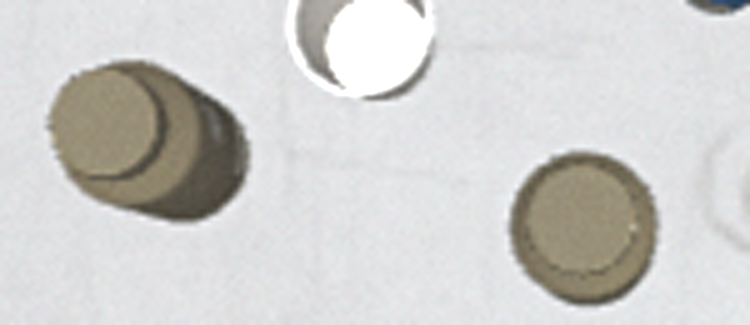

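The crop shows cap A at about (161.1,184.3) and cap B at about (255.9,203.3) in full-image pixels. The cup's rim is at (354.6,188.4).

```bash
cat > h.py <<'E'
import numpy as np,cv2
from plant import env
def ray(n,u,v,z,c=None):
    c=c or env.calibration(n);E=c["extrinsics"]=np.array(c["extrinsics"])
    d=E[:3,:3]@np.array([(u-c["cx"])/c["fx"],-(v-c["cy"])/c["fy"],-1]);o=E[:3,3]
    return o+d*(z-o[2])/d[2]
def proj(n,p):
    c=env.calibration(n);E=np.linalg.inv(c["extrinsics"]);q=E[:3,:3]@p+E[:3,3]
    return c["cx"]+c["fx"]*q[0]/-q[2],c["cy"]-c["fy"]*q[1]/-q[2]
E
python3 - <<'E'
from h import *
np.set_printoptions(precision=4,suppress=True)
P={"A":ray("top",161.1,184.3,.163),"B":ray("top",255.9,203.3,.163),"Bbody":ray("top",140+584/5-.4,160+228/5-.4,.1),"cup":ray("top",354.5,188.4,.121),
"steel":ray("top",212,165,.072),"slate":ray("top",201,113,.163)}
for k,p in P.items(): print(k,p,np.round(proj("scene",p),1),np.degrees(np.arctan2(p[1],p[0])),np.hypot(*p[:2]))
a=cv2.imread("pics/scene0.png")[125:270,140:340]
a=cv2.resize(a,None,fx=4,fy=4,interpolation=cv2.INTER_CUBIC)
for k in("A","B","cup"):
    u,v=proj("scene",P[k]);cv2.drawMarker(a,(int((u-140)*4),int((v-125)*4)),(0,0,255),0,16,1)
cv2.imwrite("pics/crop2.png",cv2.convertScaleAbs(a,alpha=1.4))
E
```

```text
A [0.5357 0.2362 0.163 ] [177.3 185. ] 23.79020502221164 0.5854877083443653
B [0.4951 0.0306 0.163 ] [262.3 157.2] 3.5377329903560386 0.49600311202416225
Bbody [0.4948 0.0307 0.1   ] [261.7 182.1] 3.5470967454772677 0.49572635934364384
cup [ 0.5322 -0.1918  0.121 ] [308.4 138.8] -19.81377055649265 0.5656998676672301
steel [0.5937 0.1392 0.072 ] [196.9 194.9] 13.19424810732605 0.6098079677363507
slate [0.6941 0.1525 0.163 ] [160.9 146.8] 12.388826149397683 0.7106601015977485
```

View pics/crop2.png

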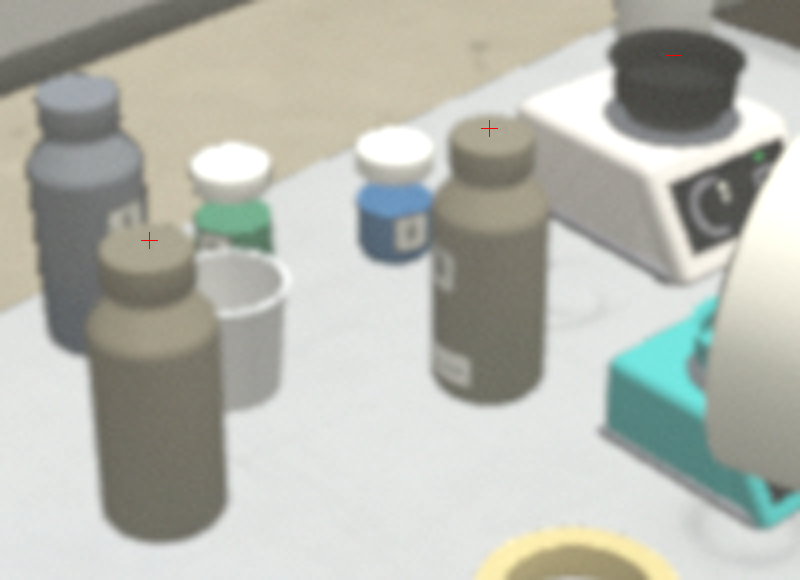

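The projected markers land on both caps and on the cup, so the positions agree in both views. Moving over bottle B now.

play_rows([
  [0.03,-0.028,0,0,0,0,-1],
  [0.06,-0.056,0,0,0,0,-1],
  [0.09,-0.083,0,0,0,0,-1],
  [0.12,-0.111,0,0,0,0,-1],
  [0.15,-0.139,0,0,0,0,-1],
], squeeze=60)

```text
time: 0.52
ee_pos: [0.2859, -0.3602, 0.4043]
orientation: [[0.944, 0.33, -0.0], [0.33, -0.944, 0.001], [0.0, -0.001, -1.0]]
force: [1.6, -0.2, -0.3]
grip_width: 0.999
finger_force: 0.0
```

play_rows([
  [0.03,-0.028,0,0,0,0,-1],
  [0.06,-0.056,0,0,0,0,-1],
  [0.09,-0.083,0,0,0,0,-1],
  [0.12,-0.111,0,0,0,0,-1],
  [0.15,-0.139,0,0,0,0,-1],
])

```text
time: 0.93
ee_pos: [0.3815, -0.1792, 0.4047]
orientation: [[0.944, 0.33, 0.0], [0.33, -0.944, -0.0], [0.0, 0.0, -1.0]]
force: [1.2, -0.9, -0.1]
grip_width: 0.995
finger_force: 0.0
```

play_rows([
  [0.03,-0.028,0,0,0,0,-1],
  [0.06,-0.056,0,0,0,0,-1],
  [0.09,-0.083,0,0,0,0,-1],
  [0.12,-0.111,0,0,0,0,-1],
  [0.14,-0.129,0,0,0,0,-1],
])

```text
time: 1.35
ee_pos: [0.4715, -0.01, 0.4046]
orientation: [[0.943, 0.332, 0.0], [0.332, -0.943, 0.001], [0.0, -0.001, -1.0]]
force: [0.2, -1.0, -0.6]
grip_width: 1.002
finger_force: 0.0
```

```bash
cat >> h.py <<'E'
np.set_printoptions(precision=4,suppress=True)
def st():
    s=env.get_state()
    print("t",s["time"],"p",np.array(s["ee_pos"]),"F",np.array(s["force"]),"M",np.array(s["moment"]),"w",s["grip_width"],"ff",s["finger_force"])
    return s
def to(p):
    s=st();R=np.array(s["orientation"]);print("R",R.ravel(),"shift",R.T@(np.array(p)-np.array(s["ee_pos"])))
def shot(n,name):
    c=env.calibration(n);f=env.grab_frame(n);cv2.imwrite(f"pics/{name}.png",f[...,::-1]);return c
E
python3 - <<'E'
from h import *
to([.495,.0306,.32])
c=shot("wrist","w1");E=np.linalg.inv(c["extrinsics"])
for p in([.495,.0306,.163],):
    q=E[:3,:3]@np.array(p)+E[:3,3];print(c["cx"]+c["fx"]*q[0]/-q[2],c["cy"]-c["fy"]*q[1]/-q[2],c["fx"]*.024/-q[2])
E
```

```text
t 1.35 p [ 0.4715 -0.01    0.4046] F [ 0.2362 -1.0044 -0.5542] M [-0.0486 -0.0025  0.0369] w 1.0015731882880965 ff 0.0
R [ 0.9433  0.3319  0.      0.3319 -0.9433  0.0007  0.0002 -0.0006 -1.    ] shift [ 0.0356 -0.0305  0.0846]
214.70001818387325 150.47756437823182 33.48225784234783
```

View pics/w1.png

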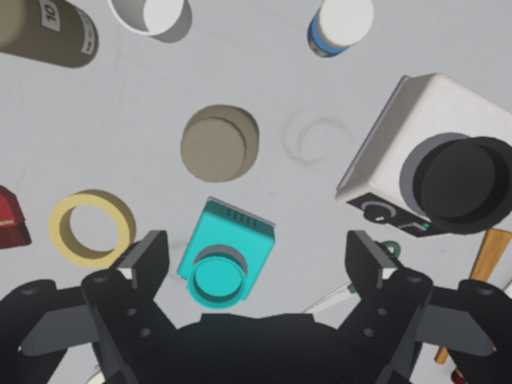

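Cap B appears at (214,150) in the wrist view, within 1 px of the prediction. Descending onto it.

play_rows([
  [0.018,-0.015,0.02,0,0,0,-1],
  [0.0355,-0.0305,0.04,0,0,0,-1],
  [0.0355,-0.0305,0.07,0,0,0,-1],
  [0.0355,-0.0305,0.09,0,0,0,-1],
  [0.0355,-0.0305,0.097,0,0,0,-1],
])

```text
time: 1.82
ee_pos: [0.4935, 0.0277, 0.3045]
orientation: [[0.944, 0.331, -0.005], [0.331, -0.944, 0.001], [-0.004, -0.002, -1.0]]
force: [-0.7, -1.3, -0.5]
grip_width: 1.005
finger_force: 0.0
```

play_rows([
  [0,0,0,0,0,0,0.6],
  [0,0,0,0,0,0,0.6],
  [0,0,0,0,0,0,0.6],
  [0,0,0,0,0,0,0.6],
  [0,0,0,0,0,0,0.6],
])

```text
time: 2.23
ee_pos: [0.4945, 0.0273, 0.3098]
orientation: [[0.944, 0.33, 0.003], [0.33, -0.944, 0.0], [0.003, 0.001, -1.0]]
force: [-1.9, 1.2, 7.7]
grip_width: 0.537
finger_force: 57.7
```

play_rows([
  [0,0,0,0,0,0,0.6],
  [0,0,0,0,0,0,0.6],
  [0,0,0,0,0,0,0.6],
  [0,0,0,0,0,0,0.6],
  [0,0,0,0,0,0,0.6],
])

```text
time: 2.65
ee_pos: [0.4945, 0.0272, 0.3098]
orientation: [[0.944, 0.33, 0.003], [0.33, -0.944, 0.0], [0.003, 0.001, -1.0]]
force: [-0.5, 0.6, 8.2]
grip_width: 0.536
finger_force: 57.7
```

```bash
python3 -c "
from h import *
to([.495,.0306,.307]);shot('scene','s1')"
```

```text
t 2.65 p [0.4945 0.0272 0.3098] F [-0.5153  0.6444  8.2295] M [ 0.293   0.2281 -0.0113] w 0.535581943549064 ff 57.67848091578344
R [ 0.9439  0.3302  0.0032  0.3302 -0.9439  0.0001  0.0031  0.001  -1.    ] shift [ 0.0016 -0.003   0.0028]
```

play_rows([
  [0,0,-0.003,0,0,0,0.6],
  [0,0,-0.01,0,0,0,0.6],
  [0,0,-0.02,0,0,0,0.6],
  [0,0,-0.035,0,0,0,0.6],
  [0,0,-0.05,0,0,0,0.6],
])

```text
time: 3.12
ee_pos: [0.4941, 0.0273, 0.3593]
orientation: [[0.944, 0.33, 0.0], [0.33, -0.944, 0.0], [0.0, 0.0, -1.0]]
force: [0.1, -0.1, -1.1]
grip_width: 0.537
finger_force: 57.6
```

play_rows([
  [0,0,0,0,0,0,0.6],
  [0,0,0,0,0,0,0.6],
  [0,0,0,0,0,0,0.6],
  [0,0,0,0,0,0,0.6],
  [0,0,0,0,0,0,0.6],
])

```text
time: 3.53
ee_pos: [0.4941, 0.0274, 0.3571]
orientation: [[0.944, 0.33, -0.001], [0.33, -0.944, 0.0], [-0.001, -0.001, -1.0]]
force: [0.4, 0.5, -1.8]
grip_width: 0.538
finger_force: 57.6
```

play_rows([
  [0,0,0,0,0,0,0.6],
  [0,0,0,0,0,0,0.6],
  [0,0,0,0,0,0,0.6],
  [0,0,0,0,0,0,0.6],
  [0,0,0,0,0,0,0.6],
])

```text
time: 3.95
ee_pos: [0.4942, 0.0274, 0.3577]
orientation: [[0.944, 0.33, -0.0], [0.33, -0.944, 0.0], [-0.0, -0.0, -1.0]]
force: [-0.2, 0.3, -1.8]
grip_width: 0.539
finger_force: 57.6
```

```bash
python3 -c "
from h import *
to([.495,.0306,.310]);shot('scene','s2');print(env.get_state()['joint_torque'])
a=cv2.imread('pics/s1.png')[100:260,130:350];b=cv2.imread('pics/s2.png')[100:260,130:350]
cv2.imwrite('pics/s12.png',cv2.resize(np.hstack([a,b]),None,fx=1.8,fy=1.8))"
```

```text
t 3.95 p [0.4942 0.0274 0.3577] F [-0.1508  0.2561 -1.8223] M [-0.0095 -0.0066 -0.0503] w 0.5388857264939335 ff 57.64801317272941
R [ 0.9438  0.3305 -0.0001  0.3305 -0.9438  0.0001 -0.0001 -0.0001 -1.    ] shift [ 0.0018 -0.0028  0.0477]
[ -0.0033 -56.9887 -56.6104   0.0033   0.0003   0.    ]
```

View pics/s12.png

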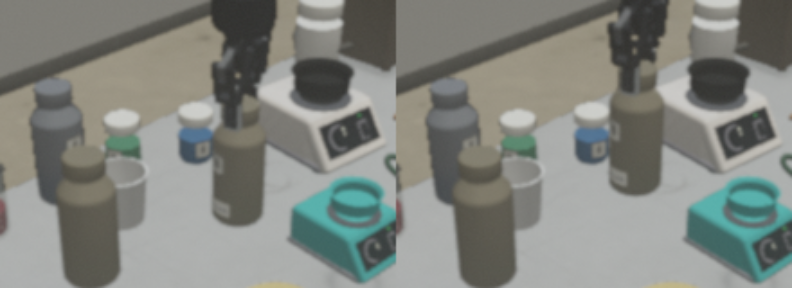

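The right half shows the bottle clear of the table. It weighs about 1.8 N, so it is the light one. Setting it back where it was.

play_rows([
  [0.001,-0.0015,0.005,0,0,0,0.6],
  [0.0018,-0.0028,0.018,0,0,0,0.6],
  [0.0018,-0.0028,0.03,0,0,0,0.6],
  [0.0018,-0.0028,0.038,0,0,0,0.6],
  [0.0018,-0.0028,0.042,0,0,0,0.6],
])

```text
time: 4.42
ee_pos: [0.4947, 0.0307, 0.3141]
orientation: [[0.944, 0.331, -0.002], [0.331, -0.944, 0.0], [-0.002, -0.001, -1.0]]
force: [0.5, -0.3, -2.3]
grip_width: 0.535
finger_force: 57.6
```

play_rows([
  [0,0,0.002,0,0,0,0.6],
  [0,0,0.004,0,0,0,0.6],
  [0,0,0.005,0,0,0,0.6],
  [0,0,0.006,0,0,0,0.6],
  [0,0,0.006,0,0,0,0.6],
])

```text
time: 4.83
ee_pos: [0.4951, 0.0306, 0.31]
orientation: [[0.944, 0.33, 0.001], [0.33, -0.944, 0.0], [0.0, 0.0, -1.0]]
force: [-1.0, 0.1, -1.6]
grip_width: 0.535
finger_force: 57.7
```

play_rows([
  [0,0,0.0005,0,0,0,0.6],
  [0,0,0.001,0,0,0,0.6],
  [0,0,0.0012,0,0,0,0.6],
  [0,0,0.0012,0,0,0,0.6],
])

```text
time: 5.17
ee_pos: [0.4952, 0.0307, 0.3098]
orientation: [[0.944, 0.331, 0.002], [0.331, -0.944, 0.0], [0.002, 0.001, -1.0]]
force: [-2.5, 1.0, 12.1]
grip_width: 0.542
finger_force: 59.8
```

play_rows([
  [0,0,-0.0006,0,0,0,0.6],
  [0,0,-0.001,0,0,0,0.2],
  [0,0,-0.001,0,0,0,-0.3],
  [0,0,-0.001,0,0,0,-0.7],
  [0,0,-0.001,0,0,0,-1],
])

```text
time: 5.58
ee_pos: [0.495, 0.0306, 0.3094]
orientation: [[0.944, 0.33, -0.0], [0.33, -0.944, 0.0], [-0.0, -0.0, -1.0]]
force: [1.5, -0.4, -0.3]
grip_width: 0.909
finger_force: 0.0
```

play_rows([
  [0,0,0,0,0,0,-1],
  [0,0,0,0,0,0,-1],
  [0,0,-0.005,0,0,0,-1],
  [0,0,-0.03,0,0,0,-1],
  [0,0,-0.06,0,0,0,-1],
])

```text
time: 6.0
ee_pos: [0.4946, 0.0306, 0.3691]
orientation: [[0.944, 0.33, -0.003], [0.33, -0.944, 0.0], [-0.003, -0.002, -1.0]]
force: [-0.3, 0.4, 0.1]
grip_width: 1.0
finger_force: 0.0
```

```bash
python3 -c "
from h import *
to([.536,.236,.39]);shot('top','t2')
a=cv2.imread('pics/top0.png')[140:240,130:300];b=cv2.imread('pics/t2.png')[140:240,130:300]
cv2.imwrite('pics/t12.png',cv2.resize(np.hstack([a,b]),None,fx=2.3,fy=2.3))"
```

```text
t 6.0 p [0.4946 0.0306 0.3691] F [-0.2562  0.4103  0.1416] M [-0.0191  0.0063 -0.0137] w 1.0000961781216098 ff 0.0
R [ 0.9438  0.3304 -0.0034  0.3304 -0.9438  0.0004 -0.003  -0.0015 -1.    ] shift [ 0.1068 -0.1802 -0.021 ]
```

play_rows([
  [0.02,-0.034,-0.02,0,0,0,-1],
  [0.04,-0.067,-0.021,0,0,0,-1],
  [0.06,-0.1,-0.021,0,0,0,-1],
  [0.08,-0.134,-0.021,0,0,0,-1],
  [0.09,-0.152,-0.021,0,0,0,-1],
])

```text
time: 6.47
ee_pos: [0.5298, 0.2072, 0.3908]
orientation: [[0.943, 0.332, 0.0], [0.332, -0.943, 0.001], [0.001, -0.001, -1.0]]
force: [1.5, -0.1, 0.1]
grip_width: 0.999
finger_force: 0.0
```

play_rows([
  [0,0,0,0,0,0,-1],
  [0,0,0,0,0,0,-1],
])

```text
time: 6.63
ee_pos: [0.5296, 0.2048, 0.3904]
orientation: [[0.943, 0.332, -0.0], [0.332, -0.943, -0.0], [-0.0, -0.0, -1.0]]
force: [-0.0, -0.5, 0.1]
grip_width: 1.001
finger_force: 0.0
```

Run:
```python
from h import *
to([.5357,.2362,.307])
c=shot("wrist","w2");E=np.linalg.inv(c["extrinsics"])
im=cv2.imread("pics/w2.png")
p=[.5357,.2362,.163]
q=E[:3,:3]@np.array(p)+E[:3,3];u,v=(c["cx"]+c["fx"]*q[0]/-q[2],c["cy"]-c["fy"]*q[1]/-q[2]);r=c["fx"]*.024/-q[2];print(u,v,r)
cv2.circle(im,(int(round(u)),int(round(v))),int(round(r)),(0,0,255),1)
cv2.imwrite("pics/w2m.png",im)
```

```text
t 6.6333 p [0.5296 0.2048 0.3904] F [-0.0334 -0.4529  0.1179] M [-0.0015  0.013   0.0111] w 1.0005930737647124 ff 0.0
R [ 0.9431  0.3324 -0.0004  0.3324 -0.9431 -0.0001 -0.0004 -0.     -1.    ] shift [ 0.0162 -0.0276  0.0834]
216.90995153412882 181.41964421031363 34.93145259372912
```

View pics/w2m.png

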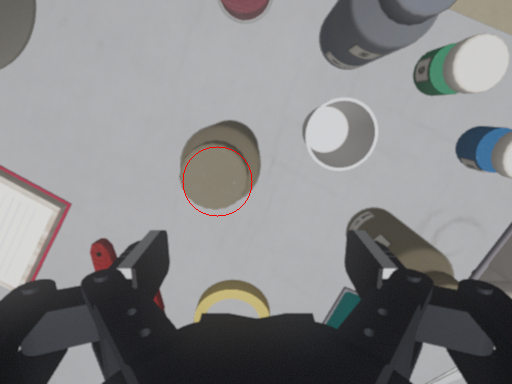

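Cap A is at (216,176), about 3 mm further along tool +x than predicted. I'll correct for that and descend.

play_rows([
  [0.01,-0.014,0.01,0,0,0,-1],
  [0.019,-0.0275,0.03,0,0,0,-1],
  [0.019,-0.0275,0.055,0,0,0,-1],
  [0.019,-0.0275,0.075,0,0,0,-1],
  [0.019,-0.0275,0.082,0,0,0,-1],
], squeeze=80)

```text
time: 7.1
ee_pos: [0.5381, 0.2348, 0.3058]
orientation: [[0.944, 0.329, -0.003], [0.329, -0.944, -0.001], [-0.004, -0.0, -1.0]]
force: [-0.2, -0.5, 0.0]
grip_width: 1.003
finger_force: 0.0
```

play_rows([
  [0,0,0,0,0,0,0.6],
  [0,0,0,0,0,0,0.6],
  [0,0,0,0,0,0,0.6],
  [0,0,0,0,0,0,0.6],
  [0,0,0,0,0,0,0.6],
])

```text
time: 7.52
ee_pos: [0.539, 0.236, 0.3109]
orientation: [[0.944, 0.33, 0.004], [0.33, -0.944, 0.001], [0.004, 0.0, -1.0]]
force: [-0.3, -0.2, 8.4]
grip_width: 0.523
finger_force: 77.6
```

play_rows([
  [0,0,0,0,0,0,0.6],
  [0,0,0,0,0,0,0.6],
  [0,0,0,0,0,0,0.6],
])

```text
time: 7.77
ee_pos: [0.5389, 0.236, 0.3109]
orientation: [[0.944, 0.33, 0.004], [0.33, -0.944, 0.001], [0.004, 0.0, -1.0]]
force: [0.6, 0.9, 7.7]
grip_width: 0.526
finger_force: 77.5
```

play_rows([
  [0,0,-0.003,0,0,0,0.6],
  [0,0,-0.01,0,0,0,0.6],
  [0,0,-0.025,0,0,0,0.6],
  [0,0,-0.04,0,0,0,0.6],
  [0,0,-0.06,0,0,0,0.6],
])

```text
time: 8.18
ee_pos: [0.5383, 0.2359, 0.369]
orientation: [[0.944, 0.33, -0.001], [0.33, -0.944, -0.0], [-0.001, -0.0, -1.0]]
force: [0.2, -0.1, -4.4]
grip_width: 0.528
finger_force: 78.4
```

play_rows([
  [0,0,0,0,0,0,0.6],
  [0,0,0,0,0,0,0.6],
  [0,0,0,0,0,0,0.6],
  [0,0,0,0,0,0,0.6],
  [0,0,0,0,0,0,0.6],
])

```text
time: 8.6
ee_pos: [0.5384, 0.236, 0.3674]
orientation: [[0.944, 0.33, -0.002], [0.33, -0.944, -0.0], [-0.002, -0.0, -1.0]]
force: [-0.7, 0.2, -5.4]
grip_width: 0.53
finger_force: 78.4
```

play_rows([
  [0,0,0,0,0,0,0.6],
  [0,0,0,0,0,0,0.6],
  [0,0,0,0,0,0,0.6],
  [0,0,0,0,0,0,0.6],
  [0,0,0,0,0,0,0.6],
])

```text
time: 9.02
ee_pos: [0.5385, 0.236, 0.3685]
orientation: [[0.944, 0.33, -0.0], [0.33, -0.944, 0.0], [-0.0, -0.0, -1.0]]
force: [-0.9, -0.1, -3.9]
grip_width: 0.527
finger_force: 78.4
```

```bash
python3 -c "
from h import *
to([.5322,-.1918,.45]);shot('scene','s3');shot('top','t3');shot('wrist','w3')"
```

```text
t 9.0167 p [0.5385 0.236  0.3685] F [-0.921  -0.0535 -3.8742] M [-0.0177 -0.0471  0.0229] w 0.527152311656538 ff 78.3916322033474
R [ 0.9438  0.3305 -0.0001  0.3305 -0.9438  0.0001 -0.0001 -0.0001 -1.    ] shift [-0.1474  0.4017 -0.0816]
```

The second bottle weighs about 4.5 N, so it is the full one. Raising it high enough to clear the other bottle and carrying it towards the mixer.

play_rows([
  [0,0,-0.01,0,0,0,0.6],
  [0,0,-0.035,0,0,0,0.6],
  [0,0,-0.07,0,0,0,0.6],
  [0,0,-0.105,0,0,0,0.6],
  [0,0,-0.13,0,0,0,0.6],
])

```text
time: 9.58
ee_pos: [0.538, 0.2359, 0.5027]
orientation: [[0.944, 0.33, 0.003], [0.33, -0.944, 0.001], [0.003, 0.0, -1.0]]
force: [0.9, -0.1, -4.1]
grip_width: 0.527
finger_force: 79.1
```

play_rows([
  [-0.003,0.008,-0.003,0,0,0,0.6],
  [-0.01,0.027,-0.005,0,0,0,0.6],
  [-0.02,0.055,-0.005,0,0,0,0.6],
  [-0.033,0.09,-0.005,0,0,0,0.6],
  [-0.044,0.12,-0.005,0,0,0,0.6],
])

```text
time: 10.0
ee_pos: [0.5362, 0.1065, 0.5032]
orientation: [[0.944, 0.331, -0.001], [0.331, -0.944, -0.0], [-0.001, 0.0, -1.0]]
force: [1.9, 0.3, -3.7]
grip_width: 0.527
finger_force: 79.1
```

play_rows([
  [-0.011,0.03,0,0,0,0,0.6],
  [-0.022,0.06,0,0,0,0,0.6],
  [-0.033,0.09,0,0,0,0,0.6],
  [-0.044,0.12,0,0,0,0,0.6],
  [-0.055,0.15,0,0,0,0,0.6],
])

```text
time: 10.42
ee_pos: [0.5337, -0.0533, 0.5034]
orientation: [[0.944, 0.33, -0.0], [0.33, -0.944, 0.0], [-0.0, -0.0, -1.0]]
force: [1.4, 0.2, -4.5]
grip_width: 0.525
finger_force: 79.1
```

play_rows([
  [-0.01,0.028,0,0,0,0,0.6],
  [-0.018,0.048,0,0,0,0,0.6],
  [-0.022,0.06,0,0,0,0,0.6],
  [-0.022,0.06,0,0,0,0,0.6],
  [-0.022,0.06,0,0,0,0,0.6],
])

```text
time: 10.83
ee_pos: [0.5333, -0.1158, 0.5032]
orientation: [[0.944, 0.329, -0.001], [0.329, -0.944, 0.001], [-0.0, -0.001, -1.0]]
force: [0.5, -0.1, -3.5]
grip_width: 0.527
finger_force: 79.2
```

play_rows([
  [0,0,0,0,0,0,0.6],
  [0,0,0,0,0,0,0.6],
])

```text
time: 11.0
ee_pos: [0.5334, -0.1145, 0.5036]
orientation: [[0.943, 0.332, 0.0], [0.332, -0.943, 0.0], [0.0, -0.0, -1.0]]
force: [0.1, -0.7, -4.3]
grip_width: 0.528
finger_force: 79.2
```

Run:
```python
from h import *
to([.5322,-.1918,.435])
c=shot("wrist","w4");shot("top","t4")
a=cv2.imread("pics/t4.png")[110:260,130:410]
w=cv2.imread("pics/w4.png")
E_=np.linalg.inv(c["extrinsics"])
for p in([.5322,-.1918,.121],):
    q=E_[:3,:3]@np.array(p)+E_[:3,3];u,v=(c["cx"]+c["fx"]*q[0]/-q[2],c["cy"]-c["fy"]*q[1]/-q[2]);print(u,v,c["fx"]/-q[2])
    cv2.drawMarker(w,(int(u),int(v)),(0,0,255),0,14,1)
cv2.imwrite("pics/w4t4.png",np.hstack([cv2.resize(w,(512,384)),cv2.resize(a,(280,150)) if 0 else np.vstack([a,np.zeros((234,280,3),np.uint8)])]))
```

```text
t 11.0 p [ 0.5334 -0.1145  0.5036] F [ 0.0982 -0.7255 -4.2865] M [-0.0388  0.0395 -0.0635] w 0.5279840831176138 ff 79.2394093794428
R [ 0.9434  0.3315  0.0001  0.3315 -0.9434  0.0003  0.0002 -0.0003 -1.    ] shift [-0.0268  0.0725  0.0685]
315.60367147708513 184.8239593805347 809.2610637655215
```

View pics/w4t4.png

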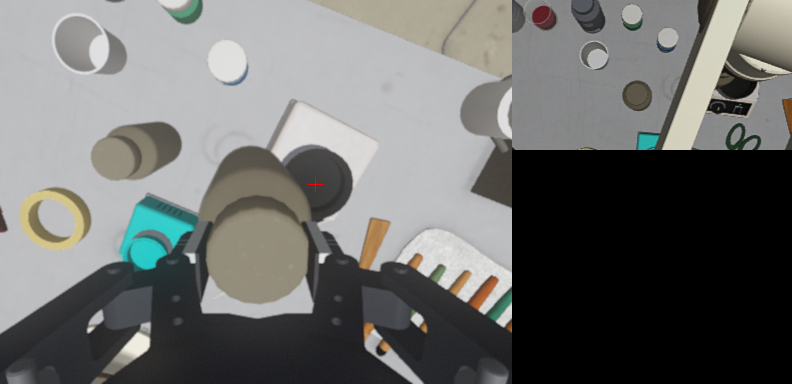

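The wrist view shows the held bottle's cap at (258,250), the cup with the predicted axis at (316,185) on its middle, and the light bottle standing at (115,158). Next I'll measure the bottle's offset in the grip.

Run:
```python
from h import *
s=env.get_state();R=np.array(s["orientation"]);p=np.array(s["ee_pos"])
w=cv2.imread("pics/w4.png")
for u,v in((258,250),(258,248)):
    print("cap offset tool",R.T@(ray("wrist",u,v,p[2]-.148)-p))
# rim: dark pixels right part -> circle through boundary
g=cv2.cvtColor(w,cv2.COLOR_BGR2GRAY);m=(g<75).astype(np.uint8);m[:, :285]=0;m[225:]=0;m[:140]=0;m[:,365:]=0
n,l,stt,c=cv2.connectedComponentsWithStats(m);i=1+np.argmax(stt[1:,4]);print(stt[i])
cn=max(cv2.findContours((l==i).astype(np.uint8),cv2.RETR_EXTERNAL,cv2.CHAIN_APPROX_NONE)[0],key=len)[:,0,:].astype(float)
cn=cn[(cn[:,0]>312)]
A=np.c_[2*cn,np.ones(len(cn))];x=np.linalg.lstsq(A,(cn**2).sum(1),rcond=None)[0];r=np.sqrt(x[2]+x[0]**2+x[1]**2)
print("rim",x[:2],r,ray("wrist",x[0],x[1],.121))
```

```text
cap offset tool [0.0052 0.0002 0.148 ]
cap offset tool [0.0062 0.0002 0.148 ]
[ 285  150   67   72 3048]
rim [315.8011 183.6922] 34.6189824118405 [ 0.5337 -0.1916  0.121 ]
```

Run:
```python
from h import *
s=env.get_state();R=np.array(s["orientation"]);p=np.array(s["ee_pos"]);c=env.calibration("wrist")
print("cam in tool",R.T@(np.array(c["extrinsics"])[:3,3]-p),c["fx"])
def pj(*t): return np.round(proj("wrist",p+R@np.array(t)),1)
for o in(0,.003,.006):
    print(o,"cap top c",pj(o,0,.148),"near",pj(o-.024,0,.148),"far",pj(o+.024,0,.148),"L/R",pj(o,.024,.148),pj(o,-.024,.148),
     "far edge foot",pj(o+.034,0,.311),"far edge shoulder",pj(o+.034,0,.196))
for z in(.15,.16,.168): print("pad tip",z,[pj(x,.024,z) for x in(-.011,0,.011)])
w=cv2.imread("pics/w4.png").astype(int)
print(w[136:164:2,250].tolist());print(w[188:210:2,258].sum(1),w[294:312:2,258].sum(1))
cv2.imwrite("pics/w4z.png",cv2.resize(w[130:320,170:345].astype(np.uint8),None,fx=3,fy=3,interpolation=cv2.INTER_CUBIC))
```

```text
cam in tool [ 0.065  -0.0005  0.0316] 293.5868042878222
0 cap top c [257.6 260.8] near [257.6 307.7] far [257.6 209.2] L/R [312.1 260.8] [203.  260.9] far edge foot [256.9 141.8] far edge shoulder [257.3 164.4]
0.003 cap top c [257.6 254.7] near [257.6 302.1] far [257.6 202.4] L/R [312.5 254.6] [202.7 254.7] far edge foot [256.9 138.6] far edge shoulder [257.3 159.2]
0.006 cap top c [257.6 248.4] near [257.6 296.4] far [257.6 195.5] L/R [312.8 248.3] [202.4 248.5] far edge foot [256.9 135.4] far edge shoulder [257.3 153.9]
pad tip 0.15 [array([310.2, 280.3]), array([311.3, 258.5]), array([312.5, 235.8])]
pad tip 0.16 [array([306.5, 268.7]), array([307.5, 248.2]), array([308.6, 226.8])]
pad tip 0.168 [array([304. , 260.5]), array([304.9, 240.9]), array([305.8, 220.5])]
[[188, 186, 185], [184, 182, 183], [188, 186, 186], [191, 189, 188], [184, 181, 181], [107, 111, 112], [77, 84, 87], [72, 81, 86], [73, 82, 86], [74, 81, 84], [76, 84, 89], [77, 85, 87], [74, 82, 87], [74, 84, 88]]
[342 335 338 320 221 212 221 230 232 254 318] [412 411 413 414 413 520 577 573 569]
```

View pics/w4z.png

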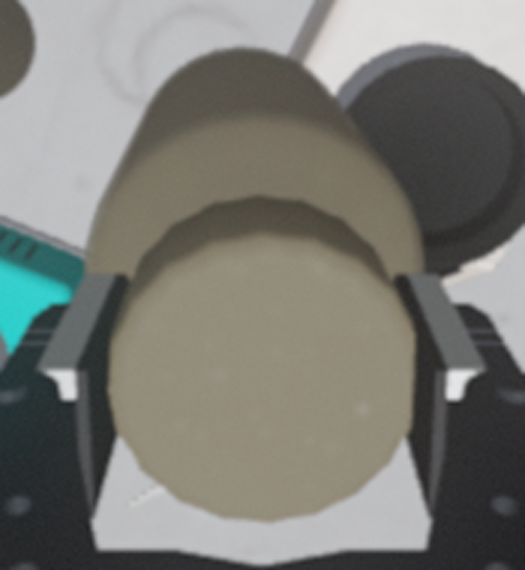

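The zoomed view puts the cap's centre within about 1 mm of the grip axis. Moving above the cup.

play_rows([
  [-0.005,0.014,0,0,0,0,0.6],
  [-0.014,0.039,0,0,0,0,0.6],
  [-0.022,0.062,0.005,0,0,0,0.6],
  [-0.026,0.0727,0.015,0,0,0,0.6],
  [-0.026,0.0727,0.03,0,0,0,0.6],
])

```text
time: 11.52
ee_pos: [0.5329, -0.1943, 0.4735]
orientation: [[0.944, 0.329, 0.001], [0.329, -0.944, -0.001], [0.001, 0.001, -1.0]]
force: [-0.2, 0.0, -5.6]
grip_width: 0.524
finger_force: 79.5
```

play_rows([
  [0,0,0.012,0,0,0,0.6],
  [0,0,0.022,0,0,0,0.6],
  [0,0,0.028,0,0,0,0.6],
  [0,0,0.028,0,0,0,0.6],
  [0,0,0.028,0,0,0,0.6],
])

```text
time: 11.93
ee_pos: [0.5329, -0.1921, 0.4458]
orientation: [[0.944, 0.331, 0.0], [0.331, -0.944, 0.0], [0.0, -0.0, -1.0]]
force: [0.4, 0.1, -3.8]
grip_width: 0.525
finger_force: 79.5
```

Run:
```python
from h import *
to([.533,-.1917,.412])
shot("scene","s5");c=env.calibration("scene")
w=cv2.imread("pics/s5.png")
cv2.imwrite("pics/s5z.png",cv2.resize(w[30:180,230:400],None,fx=3.5,fy=3.5,interpolation=cv2.INTER_CUBIC))
```

```text
t 11.9333 p [ 0.5329 -0.1921  0.4458] F [ 0.42    0.0513 -3.8369] M [-0.0225  0.0233 -0.0307] w 0.5254976410822463 ff 79.50324028490286
R [ 0.9436  0.3311  0.0001  0.3311 -0.9436  0.0001  0.0001 -0.     -1.    ] shift [ 0.0002 -0.0004  0.0338]
```

View pics/s5z.png

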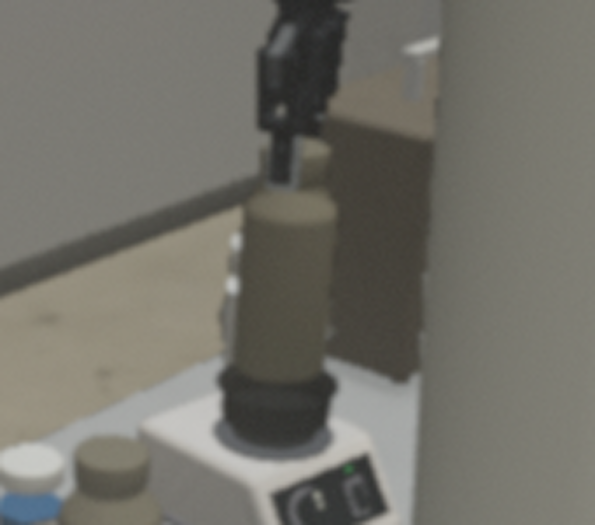

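The scene view shows the bottle upright just above the cup's rim, on its axis to within 2 mm. Lowering it in.

play_rows([
  [0,0,0.006,0,0,0,0.6],
  [0,0,0.014,0,0,0,0.6],
  [0,0,0.022,0,0,0,0.6],
  [0,0,0.026,0,0,0,0.6],
  [0,0,0.03,0,0,0,0.6],
])

```text
time: 12.4
ee_pos: [0.533, -0.1927, 0.4155]
orientation: [[0.944, 0.33, 0.001], [0.33, -0.944, -0.0], [0.001, 0.001, -1.0]]
force: [4.2, -2.9, 22.4]
grip_width: 0.529
finger_force: 85.3
```

play_rows([
  [0,0,0.002,0,0,0,0.6],
  [0,0,0.003,0,0,0,0.6],
  [0,0,0.004,0,0,0,0.6],
  [0,0,0.005,0,0,0,0.6],
  [0,0,0.005,0,0,0,0.6],
])

```text
time: 12.82
ee_pos: [0.533, -0.1931, 0.4107]
orientation: [[0.944, 0.33, 0.001], [0.33, -0.944, -0.002], [0.001, 0.002, -1.0]]
force: [2.8, -4.7, -0.8]
grip_width: 0.528
finger_force: 78.1
```

play_rows([
  [0.0002,0.0006,0,0,0,0,0.6],
  [0.0004,0.0012,0,0,0,0,0.6],
  [0.0005,0.0017,0,0,0,0,0.6],
  [0.0005,0.0017,0,0,0,0,0.6],
  [0.0005,0.0017,0,0,0,0,0.6],
])

```text
time: 13.23
ee_pos: [0.5339, -0.194, 0.4103]
orientation: [[0.944, 0.33, -0.0], [0.33, -0.944, 0.0], [-0.0, -0.0, -1.0]]
force: [1.4, -1.1, -3.3]
grip_width: 0.531
finger_force: 78.5
```

play_rows([
  [0,0,0.001,0,0,0,0.6],
  [0,0,0.002,0,0,0,0.6],
  [0,0,0.002,0,0,0,0.6],
  [0,0,0.002,0,0,0,0.6],
])

```text
time: 13.57
ee_pos: [0.5339, -0.194, 0.4087]
orientation: [[0.944, 0.331, 0.0], [0.331, -0.944, 0.0], [0.0, 0.0, -1.0]]
force: [1.2, -0.5, 0.9]
grip_width: 0.526
finger_force: 79.3
```

play_rows([
  [0,0,0.001,0,0,0,0.6],
  [0,0,0.002,0,0,0,0.6],
  [0,0,0.003,0,0,0,0.6],
  [0,0,0.003,0,0,0,0.6],
  [0,0,0.003,0,0,0,0.6],
])

```text
time: 13.98
ee_pos: [0.5339, -0.194, 0.4056]
orientation: [[0.944, 0.33, 0.0], [0.33, -0.944, 0.0], [0.0, -0.0, -1.0]]
force: [1.2, -0.5, 3.5]
grip_width: 0.529
finger_force: 79.6
```

play_rows([
  [0,0,0.001,0,0,0,0.6],
  [0,0,0.002,0,0,0,0.6],
  [0,0,0.003,0,0,0,0.6],
  [0,0,0.003,0,0,0,0.6],
  [0,0,0.003,0,0,0,0.6],
])

```text
time: 14.4
ee_pos: [0.5339, -0.194, 0.403]
orientation: [[0.944, 0.331, 0.001], [0.331, -0.944, -0.0], [0.001, 0.0, -1.0]]
force: [0.4, 0.6, 8.3]
grip_width: 0.529
finger_force: 80.4
```

play_rows([
  [0,0,0.0003,0,0,0,0.6],
  [0,0,0.0007,0,0,0,0.6],
  [0,0,0.0007,0,0,0,0.6],
  [0,0,0.0007,0,0,0,0.6],
  [0,0,0.0007,0,0,0,0.6],
])

```text
time: 14.82
ee_pos: [0.534, -0.1939, 0.4029]
orientation: [[0.944, 0.331, 0.002], [0.331, -0.944, -0.0], [0.002, 0.001, -1.0]]
force: [0.9, 2.4, 13.8]
grip_width: 0.527
finger_force: 81.4
```

play_rows([
  [0,0,0,0,0,0,0.6],
  [0,0,0,0,0,0,0.6],
  [0,0,0,0,0,0,0.6],
  [0,0,0,0,0,0,0.6],
  [0,0,0,0,0,0,0.6],
])

```text
time: 15.23
ee_pos: [0.534, -0.1939, 0.4029]
orientation: [[0.944, 0.331, 0.002], [0.331, -0.944, -0.0], [0.002, 0.001, -1.0]]
force: [1.3, 2.0, 14.4]
grip_width: 0.528
finger_force: 81.4
```

Run:
```python
from h import *
st();shot("scene","s6")
cv2.imwrite("pics/s6z.png",cv2.resize(cv2.imread("pics/s6.png")[30:290,110:400],None,fx=2.3,fy=2.3,interpolation=cv2.INTER_CUBIC))
```

```text
t 15.2333 p [ 0.534  -0.1939  0.4029] F [ 1.2887  2.0044 14.3982] M [ 0.3488 -0.1968  0.0521] w 0.5283806229857904 ff 81.37430158996722
```

View pics/s6z.png

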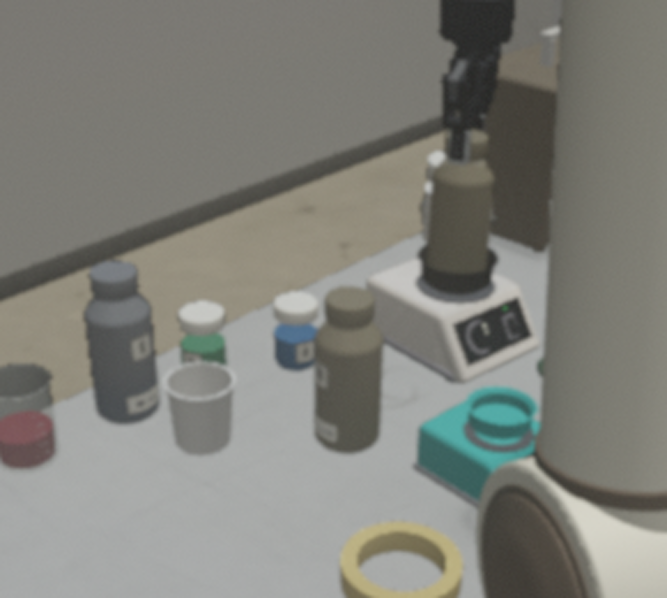

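The full bottle sits upright in the white mixer's cup. It is at the stop: z no longer changes while the push rose to 14 N. The light bottle stands in its place, and the other things are unmoved.

```bash
python3 -c "
from plant import env
print(env.finish_job())"
```

```text
the job is handed in; nothing more can be done
None
```

The heavier bottle (about 4.5 N, against 1.8 N for the other) is upright in the white mixer's cup, still gripped and pressed to the stop with about 14 N; the lighter one stands back where it was, and the job was handed in at about 15 s, with no verdict returned.

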